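# Rack mortar prisms in the curing tank and shut its lid

## Task

Put the two whole mortar prisms that lie on the bench into the curing tank beside the one already there: struck face up, lying squarely across the two support rods with about equal overhang, and with a clear gap of at least 5 mm to each other, to the third prism and to the walls. Set them down gently, leave the prism that is already in and everything else on the bench where it is, then fold the clear lid fully shut without slamming it.

Things in the scene. Friction and masses are not known exactly. Their poses are not given: they have to be found in the camera images.
- tank: open blue plastic curing tank, fixed to the bench; outer 200 (x) x 310 (y) x 110 mm high, walls 5 mm, inner space 190 x 300 mm; origin: centre of its underside; x points away from the robot, towards the hinge side, z up. A prism on the rods inside has its top at 95 mm, 15 mm under the rim
- rods_mid (a point): point midway between the two support rods in the tank, level with their tops, 55 mm above the tank's origin. The rods are round steel, 10 mm diameter, 294 mm long, parallel to tank y at tank x = -50 and +50 mm; their end frames are lower than their tops. A prism lies across both, its length along tank x
- lid (a joint): angle of the clear lid about its hinge in rad: 0 shut (lying flat on the rim), pi/2 upright, 1.95 the stop; it starts open. A stiff friction hinge (0.85 N m) holds it wherever it is left; pushing near its edge takes about 4 to 8 N
- lid_hinge (a point): middle of the lid's hinge axis, which is parallel to tank y, at tank x = +106 mm, z = 110 mm (height of the rim)
- lid_edge (a point): middle of the lid's free edge, on its outer (upper when shut) face, 226 mm from the hinge axis and 6 mm above the plane of its underside; shut, it projects 20 mm beyond the tank's front wall. The lid is a clear panel in a steel frame, 226 x 318 mm, 6 mm thick, 0.45 kg
- prism_a: mortar prism, grey, 160 x 40 x 40 mm, 0.56 kg, a paler struck (trowelled) face on top with a red paint stripe across it near its +x end; origin: centre of the underside; x along its length, z up out of the struck face. Starts flat on the bench; one of the two to be put in the tank
- prism_b: mortar prism, grey, 160 x 40 x 40 mm, 0.56 kg, a paler struck (trowelled) face on top with a red paint stripe across it near its +x end; origin: centre of the underside; x along its length, z up out of the struck face. Starts flat on the bench; one of the two to be put in the tank
- prism_c: mortar prism, grey, 160 x 40 x 40 mm, 0.56 kg, a paler struck (trowelled) face on top with a red paint stripe across it near its +x end; origin: centre of the underside; x along its length, z up out of the struck face. Already on the rods in the tank, roughly along tank x: leave it there
- half: broken half of a tested prism, 84 x 40 x 40 mm, no red stripe; stays on the bench; origin: centre of the underside, x along its length
- trowel: small trowel lying flat, steel blade 110 x 50 mm to its +x, wooden handle to -x, up to 24 mm high; origin: rear end of the blade, on the bench; bystander
- mallet: rubber-headed mallet lying on the bench, 240 mm long, along its x (handle to -x), up to about 40 mm high; bystander
- brush: brush lying on the bench, 180 mm long, along its x; bystander
- oil: yellow bottle of mould oil, 64 mm diameter, 170 mm high, standing; origin: centre of the underside; bystander
- jug: open white plastic measuring beaker, 90 mm diameter, 160 mm high, standing; origin: centre of the underside; bystander
- straightedge: steel strike-off bar lying flat, 200 x 30 x 8 mm, origin: centre of its underside; bystander
Mind the look-alikes: they are no part of the job. Leave any purple or yellow look-alike of the prism_b alone.

How it is judged:
On the way:
1. all three prisms lie properly on the rods, clear of one another, with the lid still open (x of prism_a in the frame of tank between -0.012 and 0.012 m and y of prism_a in the frame of tank between -0.126 and 0.126 m and z of prism_a in the frame of tank between 0.05 and 0.06 m and angle between each of prism_a, prism_b, prism_c's own z axis and vertical below 0.06 rad and angle between the x axis of each of prism_a, prism_b, prism_c and the x axis of tank, either way round below 0.12 rad and x of prism_b in the frame of tank between -0.012 and 0.012 m and y of prism_b in the frame of tank between -0.126 and 0.126 m and z of prism_b in the frame of tank between 0.05 and 0.06 m and x of prism_c in the frame of tank between -0.012 and 0.012 m and y of prism_c in the frame of tank between -0.126 and 0.126 m and z of prism_c in the frame of tank between 0.05 and 0.06 m and (y of prism_a in the frame of prism_b above 0.0445 m or y of prism_a in the frame of prism_b below -0.0445 m) and (y of prism_a in the frame of prism_c above 0.0445 m or y of prism_a in the frame of prism_c below -0.0445 m) and (y of prism_b in the frame of prism_c above 0.0445 m or y of prism_b in the frame of prism_c below -0.0445 m) and value of joint lid above 0.5 rad), for 0.2 s.
At the end, for the whole second after the job is handed in: All three prisms rest on both rods, struck face up (0.06 rad), along tank x within 0.12 rad, centred between the rods within 12 mm, centre lines 44.5 mm or more apart and within 126 mm of the tank's middle (gaps of about 4 mm or more); lid shut to within 0.035 rad (x of prism_a in the frame of tank between -0.012 and 0.012 m and y of prism_a in the frame of tank between -0.126 and 0.126 m and z of prism_a in the frame of tank between 0.05 and 0.06 m and angle between each of prism_a, prism_b, prism_c's own z axis and vertical below 0.06 rad and angle between the x axis of each of prism_a, prism_b, prism_c and the x axis of tank, either way round below 0.12 rad and x of prism_b in the frame of tank between -0.012 and 0.012 m and y of prism_b in the frame of tank between -0.126 and 0.126 m and z of prism_b in the frame of tank between 0.05 and 0.06 m and x of prism_c in the frame of tank between -0.012 and 0.012 m and y of prism_c in the frame of tank between -0.126 and 0.126 m and z of prism_c in the frame of tank between 0.05 and 0.06 m and (y of prism_a in the frame of prism_b above 0.0445 m or y of prism_a in the frame of prism_b below -0.0445 m) and (y of prism_a in the frame of prism_c above 0.0445 m or y of prism_a in the frame of prism_c below -0.0445 m) and (y of prism_b in the frame of prism_c above 0.0445 m or y of prism_b in the frame of prism_c below -0.0445 m) and linear speed of each of prism_a, prism_b, prism_c below 0.02 m/s and value of joint lid below 0.035 rad); the robot touches nothing.
It fails at once if the prism already in the tank was shifted by more than 12 mm (distance of prism_c from where it was at the start of the episode above 0.012 m).
It fails at once if a prism was let fall (free of the fingers and faster than 0.35 m/s, a drop of about 6 mm) ((contact force between the fingers and prism_a below 0.5 N and linear speed of prism_a above 0.35 m/s) or (contact force between the fingers and prism_b below 0.5 N and linear speed of prism_b above 0.35 m/s) or (contact force between the fingers and prism_c below 0.5 N and linear speed of prism_c above 0.35 m/s)).
It fails at once if a prism was banged into the tank (more than 120 N) (contact force between any of prism_a, prism_b, prism_c and tank above 120 N).
It fails at once if the lid was slammed (faster than 3 rad/s) (velocity of joint lid below -3 rad/s).
It fails at once if a bystander (half prism, trowel, mallet, brush, oil bottle, jug or straightedge) was pushed more than 30 mm (distance of any of half, trowel, mallet, brush, oil, jug, straightedge from where it was at the start of the episode above 0.03 m).
It also fails if it takes over 72 s, if anything falls off the work surface, if the arm or the gripper's body presses on something with over 40 N, if the wrist force passes 120 N, or if a joint passes its speed limit or range.

## Robot

A 7-joint arm with a two-finger parallel gripper is mounted at the origin on the work surface. World frame = base frame: x ahead of the robot, y to its left, z up, the work surface at z = 0. Lengths are in m, angles in rad, forces in N, time in s.
With the tool pointing down it reaches from about 0.425 to 0.875 m from the base axis. Payload 9.9 kg.
Tool frame: the origin (TCP) lies at the very end of the fingers, on their centre line; the grasp point (between the pads) lies 19 mm behind it; z points along the fingers, y is the line along which they close (so a half turn about z gives the same grasp; the last joint's range is limited). The gripper opens to 85 mm and grips with 20 to 120 N. Pads are 22 mm wide; open, the fingers measure 114 mm over their backs; the gripper's body (76 mm by 85 mm) begins 54 mm behind the grasp point. The pads swing forward as they close: fully open they stand 13 mm farther back than shut.
Start: joints at [-1.37, 0.576, 0.025, 1.437, -0.015, 1.129, -0.057], TCP at [0.19, 0.648, 0.231] pointing down, gripper open.
Joint ranges: [-2.76, 2.76], [-0.34, 2.15], [-1.52, 1.57], [0.19, 2.46], [-1.09, 4.23], [0.17, 1.99], [-2.82, 2.82]. Speed limits (rad/s): [2.22, 2.22, 3.01, 3.01, 3.14, 3.14, 3.14].

## Interface

Orientations are given as a rotation vector (axis times angle).
In Python, from rig import * gives the robot as it stands. The module is installed in compiled form; this text tells all that it offers.
- The arm moves only by the tool step_arm, never from a script. Its argument "deltas" is a list that holds one entry, the list of rows, each a list of 7 numbers: the opening, from 0 (shut) to 1 (fully open), then the shift along the tool's x, y, z in m, then the turn, a rotation vector about the tool's x, y, z in degrees. A call has exactly 8 rows; each row shifts and turns the commanded pose from where the row before left it, along the tool's axes as they then stand; what a row does not reach is not made up. A row lasts 1/8 s, in which the tool goes at most 62.5 mm and 10.7 degrees, less where a joint would pass 70% of its speed; a pose out of reach is approached as far as the arm can. A call is refused whole if a number of a shift passes 0.0625 or a number of a turn 10.7, either way. A call with a gripper value outside its range is refused whole. The fingers move at their own pace and stop on an object; "force" is the grip in N (left out, the last holds). Time passes only in rows, so rows that do not move let the fingers close, or fill a call up. It gives the time, the measured TCP pose, the force, the opening and the grip force at its end, in the units of the state.
- read_state(): the state, without advancing time (a new reading comes with each control period).
- snapshot(name): name is "scene" or "top"; returns the picture (400x640x3 uint8, blue, green, red); there is no depth.
- calibration(name): a dict with "fx", "fy", "cx", "cy" (pixels), "view" (4x4, takes a point from world to camera coordinates). Camera axes: x right, y down, z forward; pixel columns grow to the right and rows downward; lengths in m; the calibration is good to about 2 mm. A picture is of the moment at which its call begins. calibration takes no time and is no camera call.
- hand_in(): hands the job in; it is judged then, once.
Trained networks look in the newest picture that a camera, given by its name, has taken for a name from the list of things; names that differ only in an ending like _2 or _b are one class to them, and where a whole thing is asked for, a point or a joint stands for the part that bears it (a point fixed in the world has none). Each returns a list of dicts, best first, with "confidence" (0 to 1); they miss things now and then, are a little off and sometimes report something else, mostly with a low value. They report only what shows in the picture. A call takes as long as a camera call. They do not tell look-alikes from the thing itself.
- outline_of(label, camera): "region" (400x640 bool, what is visible of it) and "point" ([column, row] in pixels, amid what is visible of it).
The state is a dict: "t": time; "q": joint angles; "qd": joint speeds; "joint_efforts": joint torques, N m; "position": TCP position; "tcp_rot": TCP orientation; "force": force on the tool from outside, world axes, zero at the start; "wrist_torque": the same for the moment, N m; "gripper_width": opening from 0.0 (shut) to 1.0 (fully open); "grasp_force": force on a finger pad.
Only numpy, scipy, OpenCV 4.12 (cv2) and the standard library are available. Lean on these libraries where they do the work, as an engineer would, in place of code of your own. Each camera call takes 0.05 s, during which the arm holds its last target. There are 200 camera calls.

## Working session

There is one attempt and no reset: what is moved stays moved. The work goes in short steps, Python scripts to look and compute and a tool call to move; the robot and the scene stay as the last step left them, time stands still between calls to the robot, and variables do not carry over. Pictures are saved under pics/ and viewed, at most 10 in all, crops included, and the job is handed in when it is done.

Besides the shell and the picture viewer there is one more tool, called after "Request:" as name([rows], argument=value, ...), one row to a line, values as JSON. step_arm: Moves the arm, as the interface text tells. Its arguments: {"type":"object","properties":{"deltas":{"type":"array"},"force":{"type":"number"}},"required":["deltas"]}

```bash
mkdir -p pics
python3 - <<'E'
from rig import *
import cv2,numpy as np
for n in("scene","top"):
    cv2.imwrite(f"pics/{n}0.png",snapshot(n)); c=calibration(n); print(n,c["fx"],c["fy"],c["cx"],c["cy"]); print(np.round(c["view"],4))
    for l in ("prism_a","half","tank","lid"):
        for d in outline_of(l,n): print(l,n,round(d["confidence"],2),np.round(d["point"]),d["region"].sum())
s=read_state(); print(s["t"],s["position"],s["tcp_rot"],s["force"])
E
```

```text
scene 460.3864854494547 460.3864854494547 320.5671643780432 194.83010155442454
[[ 0.0211  0.9998 -0.006  -0.1221]
 [ 0.6736 -0.0186 -0.7389 -0.2673]
 [-0.7388  0.0116 -0.6738  2.1279]
 [ 0.      0.      0.      1.    ]]
prism_a scene 0.87 [198. 194.] 638
prism_a scene 0.85 [389. 204.] 525
prism_a scene 0.82 [388. 178.] 453
prism_a scene 0.79 [451. 184.] 398
prism_a scene 0.17 [276. 201.] 4115
half scene 0.61 [189. 229.] 294
half scene 0.16 [196. 192.] 591
tank scene 0.66 [282. 210.] 5953
tank scene 0.21 [385. 232.] 1108
lid scene 0.57 [279. 203.] 4006
top 480.18144007810054 480.18144007810054 313.66511706898217 194.47937130391355
[[-0.0254 -0.9995  0.0186  0.1179]
 [-0.9892  0.0224 -0.1448  0.5247]
 [ 0.1443 -0.0221 -0.9893  1.7316]
 [ 0.      0.      0.      1.    ]]
prism_a top 0.86 [168. 244.] 612
prism_a top 0.85 [354. 184.] 544
prism_a top 0.84 [441. 224.] 554
prism_a top 0.66 [231. 251.] 530
prism_a top 0.62 [239. 209.] 524
half top 0.84 [434. 181.] 343
half top 0.55 [357. 133.] 3065
tank top 0.64 [353. 162.] 8210
lid top 0.93 [354. 133.] 3038
0.5 [0.18963691 0.64779469 0.231246  ] [-4.45836536e-01 -3.10979376e+00  1.40049931e-04] [-0.32553372  0.31524914  0.17436305]
```

View pics/scene0.png

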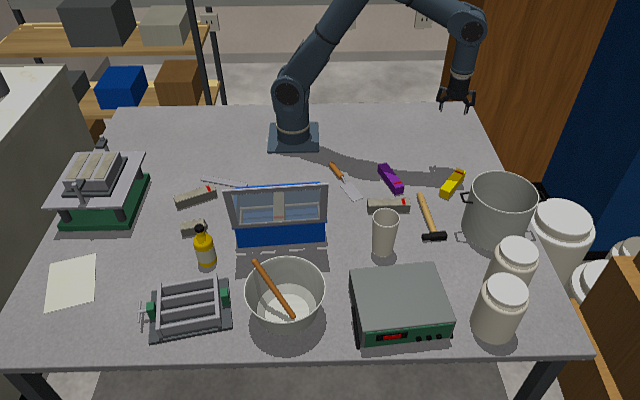

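View pics/top0.png

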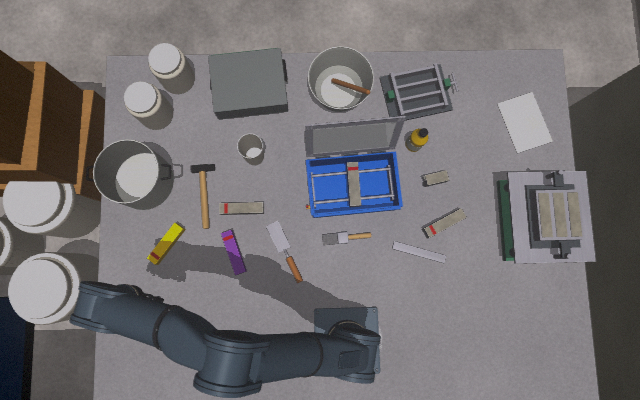

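The top view shows four full-length candidates outside the tank: grey prisms at (241,208) and (443,222), purple at (233,251) and yellow at (167,243). Prism_c lies in the tank at (354,184), and the half is at (434,180). The two grey ones with a red stripe fit the description. I'll confirm them in a crop and fit poses at the same time.

```bash
cat > h.py <<'E'
from rig import *
import cv2,numpy as np
from scipy.optimize import minimize
def proj(P,n):
    c=calibration(n);V=np.array(c["view"]);p=np.atleast_2d(P)@V[:3,:3].T+V[:3,3]
    return np.c_[c["fx"]*p[:,0]/p[:,2]+c["cx"],c["fy"]*p[:,1]/p[:,2]+c["cy"]]
def ray(px,n,z):
    c=calibration(n);V=np.array(c["view"]);R=V[:3,:3];o=-R.T@V[:3,3]
    d=R.T@np.array([(px[0]-c["cx"])/c["fx"],(px[1]-c["cy"])/c["fy"],1]);return o+d*(z-o[2])/d[2]
def box(x,y,a,L,W,z0,z1):
    c,s=np.cos(a),np.sin(a)
    return np.array([[x+c*u-s*v,y+s*u+c*v,z] for u in(-L/2,L/2) for v in(-W/2,W/2) for z in(z0,z1)])
def fit(masks,L,W,z0,z1,p0):
    def cost(p):
        e=0
        for n,m in masks:
            h=cv2.convexHull(proj(box(p[0],p[1],p[2],L,W,z0,z1),n).astype(np.float32))[:,0]
            x0,y0=max(int(h[:,0].min())-12,0),max(int(h[:,1].min())-12,0);w=int(np.ptp(h[:,0]))+24;hh=int(np.ptp(h[:,1]))+24
            im=np.zeros((hh*8,w*8),np.uint8);cv2.fillConvexPoly(im,np.round(((h-[x0,y0]+.5)*8-.5)*16).astype(np.int32),255,shift=4)
            r=cv2.resize(im,(w,hh),interpolation=cv2.INTER_AREA)/255.
            mm=m[y0:y0+hh,x0:x0+w]; r=r[:mm.shape[0],:mm.shape[1]]
            e+=(np.abs(r-mm).sum()+m.sum()-mm.sum())/m.sum()
        return e
    best=None
    for a in np.arange(0,np.pi,np.pi/12) if p0[2] is None else [p0[2]]:
        q=[p0[0],p0[1],a]
        r=minimize(cost,q,method="Nelder-Mead",options=dict(initial_simplex=[q,[q[0]+.01,q[1],a],[q[0],q[1]+.01,a],[q[0],q[1],a+.1]],xatol=1e-4,fatol=1e-4))
        if best is None or r.fun<best.fun: best=r
    return best.x,best.fun
E
python3 - <<'E'
from h import *
im=snapshot("top")
a=cv2.resize(im[190:260,200:280],None,fx=5,fy=5,interpolation=cv2.INTER_CUBIC);b=cv2.resize(im[190:260,400:480],None,fx=5,fy=5,interpolation=cv2.INTER_CUBIC)
c=cv2.resize(im[110:225,295:415],None,fx=5,fy=5)[:240*2]
cv2.imwrite("pics/crop1.png",np.hstack([a,b]))
hsv=cv2.cvtColor(im,cv2.COLOR_BGR2HSV)
m=cv2.inRange(hsv,(100,110,50),(130,255,255));m[:,:300]=0;m[:,410:]=0;m[:140]=0;m[225:]=0
cs=max(cv2.findContours(m,0,1)[0],key=cv2.contourArea);M=np.zeros_like(m);cv2.drawContours(M,[cv2.convexHull(cs)],-1,1,-1)
print("tank",fit([("top",M.astype(float))],.2,.31,0,.11,[.65,-.03,0.]))
ds=outline_of("prism_a","top")
for d in ds:
    p=d["point"]; z=.055 if 300<p[0]<400 else 0; w=ray(p,"top",z+.04)
    print(np.round(p),np.round(w,3),fit([("top",d["region"].astype(float))],.16,.04,z,z+.04,[w[0],w[1],None]))
snapshot("scene")
for d in outline_of("prism_a","scene"):
    p=d["point"]
    if 360<p[0]<480 or p[0]<220:
        w=ray(p,"scene",.03);print("scene",np.round(p),np.round(w,3),fit([("scene",d["region"].astype(float))],.16,.04,0,.04,[w[0],w[1],None]))
for l in("trowel","mallet","brush","oil","jug","straightedge","half"):
    print(l,[(round(d["confidence"],2),np.round(ray(d["point"],"top",.02),3)) for d in outline_of(l,"top")][:2])
d=outline_of("lid","top")[0]["region"];r=cv2.minAreaRect(np.argwhere(d)[:,::-1].astype(np.float32));print(cv2.boxPoints(r))
E
```

```text
tank (array([ 0.55746284, -0.04014987,  0.06861939]), np.float64(0.05559746800882326))
[234. 254.] [0.318 0.397 0.04 ] (array([0.32549247, 0.40299579, 3.46942941]), np.float64(0.05419341260654523))
[240. 209.] [0.479 0.375 0.04 ] (array([0.48516804, 0.37430424, 1.58114339]), np.float64(0.061433180867283665))Traceback (most recent call last):
  File "<stdin>", line 13, in <module>
  File "h.py", line 27, in fit
    r=minimize(cost,q,method="Nelder-Mead",options=dict(initial_simplex=[q,[q[0]+.01,q[1],a],[q[0],q[1]+.01,a],[q[0],q[1],a+.1]],xatol=1e-4,fatol=1e-4))
    res = _minimize_neldermead(fun, x0, args, callback, bounds=bounds,
                               **options)
    fsim[k] = func(sim[k])
              ~~~~^^^^^^^^
    fx = function(np.copy(x), *(wrapper_args + args))
  File "h.py", line 17, in cost
    h=cv2.convexHull(proj(box(p[0],p[1],p[2],L,W,z0,z1),n).astype(np.float32))[:,0]
                     ~~~~^^^^^^^^^^^^^^^^^^^^^^^^^^^^^^^^^
  File "h.py", line 5, in proj
    c=calibration(n);V=np.array(c["view"]);p=np.atleast_2d(P)@V[:3,:3].T+V[:3,3]
ValueError: time passes only in moves, steps and waits
```

View pics/crop1.png

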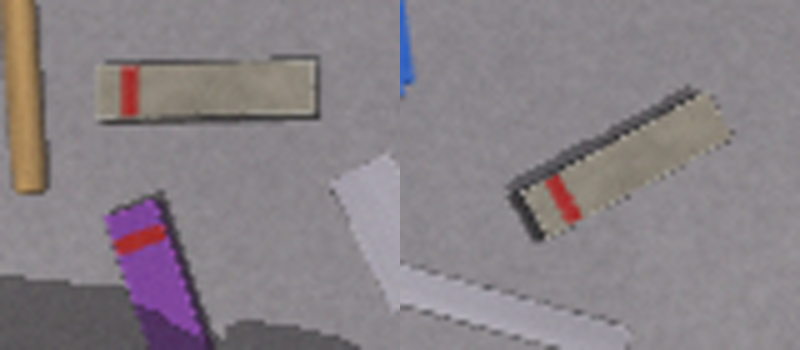

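The crop confirms it: the grey, pale-faced bars with a red stripe at top (241,208) and (443,222) are prism_a and prism_b. The purple one beside them is the look-alike. The script failed on repeated calibration calls, so I'll cache them and finish the fits.

```bash
sed -i 's/^def proj/CAL={n:calibration(n) for n in("top","scene")}\ncalibration=CAL.get\ndef proj/' h.py
python3 - <<'E'
from h import *
print(read_state()["t"])
im=snapshot("top")
ds=outline_of("prism_a","top")
for d in ds:
    p=d["point"]
    if p[1]>235: continue
    z=.055 if 300<p[0]<400 else 0; w=ray(p,"top",z+.04)
    print(np.round(p),np.round(w,3),fit([("top",d["region"].astype(float))],.16,.04,z,z+.04,[w[0],w[1],None]))
snapshot("scene")
for d in outline_of("prism_a","scene"):
    p=d["point"]
    if (360<p[0]<420 and p[1]>190) or p[0]<220:
        w=ray(p,"scene",.03);print("scene",np.round(p),np.round(w,3),fit([("scene",d["region"].astype(float))],.16,.04,0,.04,[w[0],w[1],None]))
for l in("trowel","mallet","brush","oil","jug","straightedge","half"):
    print(l,[(round(d["confidence"],2),np.round(ray(d["point"],"top",.02),3)) for d in outline_of(l,"top")][:2])
# tank fit check with rim polygon overlay
t=(0.5575,-.0401,.0686)
def rim(t,L,W,z): return proj(box(*t,L,W,z,z)[[0,2,6,4]],"top")
big=cv2.resize(im[110:225,295:415],None,fx=5,fy=5,interpolation=cv2.INTER_CUBIC)
for L,W,z,c in((.2,.31,.11,(0,0,255)),(.1,.294,.055,(0,255,0)),(.16,.04,.095,(0,255,255))):
    cv2.polylines(big,[np.round((rim(t,L,W,z)-[295,110]+.5)*5).astype(int)],True,c,1)
cv2.imwrite("pics/tank.png",big)
E
```

```text
0.6
[240. 206.] [0.492 0.375 0.04 ] (array([0.48518858, 0.37342126, 1.58313971]), np.float64(0.08724147193123832))
[440. 222.] [ 0.413 -0.355  0.04 ] (array([ 0.41286945, -0.37177654,  2.02960998]), np.float64(0.06416720534367587))
[353. 183.] [ 0.557 -0.036  0.095] (array([ 0.55659211, -0.03751941,  3.1790267 ]), np.float64(0.08762116167221616))
scene [390. 204.] [0.492 0.375 0.03 ] (array([0.48102372, 0.37001648, 1.53643057]), np.float64(0.19541892706449657))
scene [198. 193.] [ 0.411 -0.366  0.03 ] (array([ 0.4139573 , -0.37869275, -1.10730179]), np.float64(0.06631431274672933))
trowel [(0.88, array([0.356, 0.214, 0.02 ]))]
mallet [(0.79, array([0.546, 0.519, 0.02 ]))]
brush [(0.76, array([0.369, 0.016, 0.02 ])), (0.55, array([ 0.757, -0.046,  0.02 ]))]
oil [(0.61, array([ 0.732, -0.283,  0.02 ]))]
jug [(0.72, array([0.717, 0.339, 0.02 ]))]
straightedge [(0.82, array([ 0.301, -0.26 ,  0.02 ]))]
half [(0.73, array([ 0.586, -0.346,  0.02 ]))]
```

View pics/tank.png

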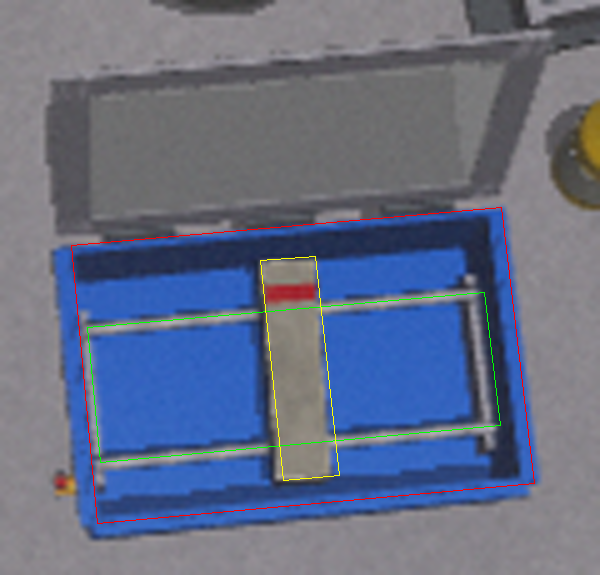

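The overlay shows the tank fit lining up with rim and rods to about a pixel. The rods run from (88,325) to (485,292) and from (100,462) to (490,427). The lid lies open behind the tank, and prism_c sits close to the tank's centre line. Next is a small row planner, then I move.

```bash
cat >> h.py <<'E'
from scipy.spatial.transform import Rotation as Rn
T=(0.5575,-.0401,.0686)
def tank(x,y): c,s=np.cos(T[2]),np.sin(T[2]); return np.array([T[0]+c*x-s*y,T[1]+s*x+c*y])
def pose(): 
    s=read_state(); R=Rn.from_rotvec(s["tcp_rot"]).as_matrix(); return np.array(s["position"]),R
def plan(g,legs,pR=None):
    """legs: (xyz, psi_deg of tool y, n rows); tool down"""
    p,R=pR or pose(); p=p.copy()
    for q,psi,n in legs:
        a=np.radians(psi);y=np.array([np.cos(a),np.sin(a),0]);z=np.array([0,0,-1.]);G=np.c_[np.cross(y,z),y,z]
        d=Rn.from_matrix(R.T@G).as_rotvec(degrees=True)/n; st=(np.array(q)-p)/n
        for i in range(n):
            t=R.T@st; print([g]+[round(float(v),4) for v in t]+[round(float(v),2) for v in d],end=",\n"); p=p+st; R=R@Rn.from_rotvec(d,degrees=True).as_matrix()
E
python3 -c "
from h import *
plan(.78,[((.485,.3735,.13),.6,8)])"
```

```text
[0.78, -0.0451, -0.0225, 0.0127, -0.0, -0.0, 9.14],
[0.78, -0.0481, -0.0151, 0.0127, -0.0, -0.0, 9.14],
[0.78, -0.0499, -0.0073, 0.0127, -0.0, -0.0, 9.14],
[0.78, -0.0504, 0.0007, 0.0127, -0.0, -0.0, 9.14],
[0.78, -0.0496, 0.0087, 0.0127, -0.0, -0.0, 9.14],
[0.78, -0.0476, 0.0165, 0.0127, -0.0, -0.0, 9.14],
[0.78, -0.0444, 0.0238, 0.0127, -0.0, -0.0, 9.14],
[0.78, -0.04, 0.0306, 0.0127, -0.0, -0.0, 9.14],
```

Request:
step_arm([
  [[0.78,-0.045,-0.0225,0.0127,0,0,9.14],[0.78,-0.048,-0.015,0.0127,0,0,9.14],[0.78,-0.05,-0.0073,0.0127,0,0,9.14],[0.78,-0.0504,0.0007,0.0127,0,0,9.14],[0.78,-0.0496,0.0087,0.0127,0,0,9.14],[0.78,-0.0476,0.0165,0.0127,0,0,9.14],[0.78,-0.0444,0.0238,0.0127,0,0,9.14],[0.78,-0.04,0.0306,0.0127,0,0,9.14]],
], force=60)

```text
t: 2.15
position: [0.486, 0.3725, 0.1295]
tcp_rot: [-2.216, -2.227, -0.001]
force: [-0.4, -0.4, -0.4]
gripper_width: 0.78
grasp_force: 0.0
```

```bash
python3 -c "
from h import *
s=read_state();print(s['t'],s['position'],s['tcp_rot'],s['gripper_width'],s['q'])
plan(.78,[((.485,.3735,.03),.6,4),((.485,.3735,.006),.6,3)])"
```

```text
2.15 [0.48597262 0.3725398  0.12951781] [-2.21590289e+00 -2.22686510e+00 -9.45788371e-04] 0.7800896720871866 [-0.94706297  0.61152115  0.34944952  1.7438606  -0.26911313  0.83286479
 -0.46882628]
[0.78, 0.0002, -0.0003, 0.0249, 0.01, -0.01, -0.08],
[0.78, 0.0002, -0.0002, 0.0249, 0.01, -0.01, -0.08],
[0.78, 0.0002, -0.0002, 0.0249, 0.01, -0.01, -0.08],
[0.78, 0.0002, -0.0002, 0.0249, 0.01, -0.01, -0.08],
[0.78, -0.0, -0.0, 0.008, -0.0, 0.0, 0.0],
[0.78, -0.0, -0.0, 0.008, -0.0, 0.0, 0.0],
[0.78, -0.0, -0.0, 0.008, -0.0, 0.0, 0.0],
```

Request:
step_arm([
  [[0.78,0.001,-0.001,0.025,0,0,0],[0.78,0,0,0.025,0,0,0],[0.78,0,0,0.025,0,0,0],[0.78,0,0,0.025,0,0,0],[0.78,0,0,0.012,0,0,0],[0.78,0,0,0.012,0,0,0],[0.4,0,0,0,0,0,0],[0.0,0,0,0,0,0,0]],
], force=60)

```text
t: 3.15
position: [0.4845, 0.3747, 0.0064]
tcp_rot: [2.21, 2.232, 0.002]
force: [0.8, 0.3, -4.7]
gripper_width: 0.46
grasp_force: 61.5
```

Request:
step_arm([
  [[0,0,0,0,0,0,0],[0,0,0,0,0,0,0],[0,0,0,0,0,0,0],[0,0,0,-0.02,0,0,0],[0,0,0,-0.04,0,0,0],[0,0,0,-0.05,0,0,0],[0,0,0,-0.05,0,0,0],[0,0,0,-0.03,0,0,0]],
], force=60)

```text
t: 4.15
position: [0.4838, 0.3745, 0.1976]
tcp_rot: [-2.21, -2.232, -0.002]
force: [0.8, 0.2, -5.2]
gripper_width: 0.462
grasp_force: 61.9
```

Run:
```python
from h import *
p,R=pose()
psi=-86.07; xy=tank(0,.085); print(xy)
plan(0,[((*xy,.20),psi,9),((*xy,.20),psi,1)])
for n in("top","scene"):
    im=snapshot(n)
    if n=="scene": cv2.imwrite("pics/held.png",cv2.resize(im[60:260,300:500],None,fx=3,fy=3))
    for d in outline_of("prism_a",n)[:5]: print(n,round(d["confidence"],2),np.round(d["point"]),d["region"].sum())
    print(proj(p+[0,0,.02],n))
```

```text
[0.55167357 0.04470008]
[0, -0.0367, 0.0072, -0.0003, -0.0, -0.01, 9.63],
[0, -0.035, 0.0132, -0.0003, -0.0, -0.01, 9.63],
[0, -0.0323, 0.0189, -0.0003, -0.0, -0.01, 9.63],
[0, -0.0287, 0.024, -0.0003, -0.0, -0.01, 9.63],
[0, -0.0243, 0.0285, -0.0003, -0.0, -0.01, 9.63],
[0, -0.0192, 0.0321, -0.0003, -0.0, -0.01, 9.63],
[0, -0.0135, 0.0349, -0.0003, -0.0, -0.01, 9.63],
[0, -0.0075, 0.0367, -0.0003, -0.0, -0.01, 9.63],
[0, -0.0013, 0.0374, -0.0003, -0.0, -0.01, 9.63],
[0, 0.0, -0.0, -0.0, -0.0, -0.0, -0.0],
top 0.98 [444. 222.] 536
top 0.9 [164. 244.] 642
top 0.72 [352. 183.] 570
top 0.57 [356. 134.] 3128
top 0.47 [250. 201.] 179
[[233.10949    201.49469483]]
scene 0.95 [455. 186.] 412
scene 0.82 [195. 193.] 597
scene 0.8 [386. 164.] 570
scene 0.79 [391. 182.] 277
[[394.43118819 163.93867277]]
```

View pics/held.png

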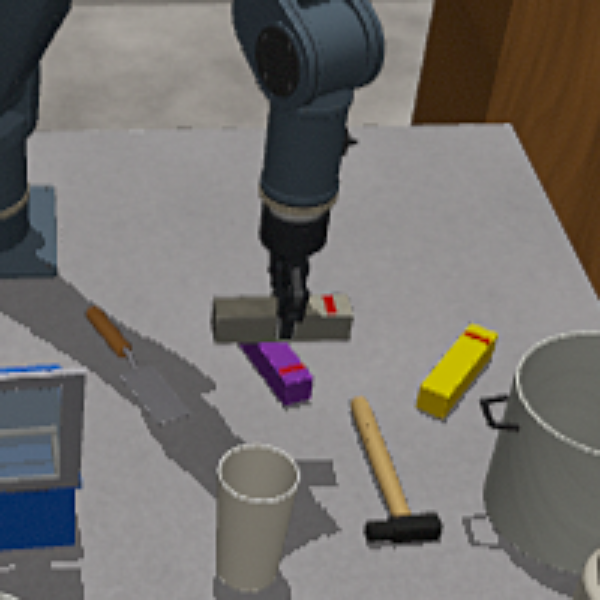

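The view shows prism_a held level in the fingers, spanning (215–352, 320) in the crop and roughly central, with a slight lengthwise offset. I'll measure that offset and B's pose from both cameras, then go over the tank.

Run:
```python
from h import *
p,R=pose()
for n in("scene","top"):
    im=snapshot(n)
    for d in outline_of("prism_a",n):
        q=d["point"]
        if n=="scene" and abs(q[0]-388)<12 and abs(q[1]-163)<8:
            m=cv2.morphologyEx(d["region"].astype(np.uint8),cv2.MORPH_CLOSE,np.ones((9,9))).astype(float)
            print("held",fit([(n,m)],.16,.04,p[2]-.0064,p[2]+.0336,[p[0],p[1],np.pi/2]),"tcp",p)
        if (n=="scene" and q[0]<220) or (n=="top" and q[0]>420):
            print("B",n,fit([(n,d["region"].astype(float))],.16,.04,0,.04,[.413,-.373,2.03]))
        if n=="top" and abs(q[0]-353)<8 and abs(q[1]-183)<8:
            print("C",n,fit([(n,d["region"].astype(float))],.16,.04,.055,.095,[.557,-.038,.05]))
    hsv=cv2.cvtColor(im,cv2.COLOR_BGR2HSV)
    if n=="scene":
        r=cv2.inRange(hsv,(0,150,120),(6,255,255))|cv2.inRange(hsv,(174,150,120),(180,255,255)); r[:,:395]=0;r[:150]=0;r[172:]=0;r[:,425:]=0
        c=np.argwhere(r)[:,::-1].mean(0);print("stripe",c,ray(c,n,p[2]+.0336), r.sum()/255)
```

```text
held (array([0.48421731, 0.36906534, 1.5797234 ]), np.float64(0.1635630939492361)) tcp [0.48302192 0.37433883 0.19468877]
B scene (array([ 0.414513  , -0.37712638,  2.05984493]), np.float64(0.05940042132555511))
stripe [409.  161.5] [0.48480711 0.42468198 0.22828877] 18.0
C top (array([ 0.55642884, -0.03666256,  0.04630554]), np.float64(0.10456237289436313))
B top (array([ 0.41308861, -0.37450207,  2.04652962]), np.float64(0.08845481266510401))
```

Request:
step_arm([
  [[0,-0.0367,0.0072,0,0,0,9.63],[0,-0.035,0.0132,0,0,0,9.63],[0,-0.0323,0.019,0,0,0,9.63],[0,-0.0287,0.024,0,0,0,9.63],[0,-0.0243,0.0285,0,0,0,9.63],[0,-0.0192,0.0321,0,0,0,9.63],[0,-0.0135,0.035,0,0,0,9.63],[0,-0.0075,0.0367,0,0,0,9.63]],
], force=60)

```text
t: 5.55
position: [0.544, 0.0799, 0.1948]
tcp_rot: [3.12, 0.362, -0.002]
force: [0.2, 0.3, -4.8]
gripper_width: 0.462
grasp_force: 61.6
```

Run:
```python
from h import *
xy=tank(.004,.085)
print(pose()[0],xy)
plan(0,[((*xy,.19),-86.07,3),((*xy,.14),-86.07,2)])
```

```text
[0.54396826 0.07994889 0.19483861] [0.55566416 0.04497426]
[0, 0.0011, 0.0122, 0.0016, 0.01, 0.03, 3.1],
[0, 0.0018, 0.0122, 0.0016, 0.01, 0.03, 3.1],
[0, 0.0024, 0.012, 0.0016, 0.01, 0.03, 3.1],
[0, -0.0, -0.0, 0.025, 0.0, 0.0, 0.0],
[0, -0.0, -0.0, 0.025, 0.0, 0.0, 0.0],
```

Request:
step_arm([
  [[0,0.001,0.0122,0.0016,0,0,3.1],[0,0.002,0.0122,0.0016,0,0,3.1],[0,0.0024,0.012,0.0016,0,0,3.1],[0,0,0,0.025,0,0,0],[0,0,0,0.025,0,0,0],[0,0,0,0,0,0,0],[0,0,0,0,0,0,0],[0,0,0,0,0,0,0]],
])

```text
t: 6.55
position: [0.5568, 0.0462, 0.1419]
tcp_rot: [-3.139, -0.116, -0.003]
force: [0.1, 1.1, -3.8]
gripper_width: 0.463
grasp_force: 61.7
```

Run:
```python
from h import *
p,R=pose(); print(p, np.degrees(np.arctan2(R[1,1],R[0,1])))
im=snapshot("top"); b=p[2]-.0064
big=cv2.resize(im[110:235,280:420],None,fx=4.5,fy=4.5,interpolation=cv2.INTER_CUBIC)
xy=tank(0,.085)
pts=proj(box(*xy,T[2],.16,.04,b,b+.04),"top")
for i,j in((0,2),(2,6),(6,4),(4,0),(1,3),(3,7),(7,5),(5,1)):
    f=lambda k:tuple(int(v) for v in np.round((pts[k]-[280,110]+.5)*4.5)); cv2.line(big,f(i),f(j),(0,255,255),1)
cv2.imwrite("pics/over.png",big)
plan(0,[((*tank(.004,.085),.075),-86.07,4),((*tank(.004,.085),.063),-86.07,4)])
```

```text
[0.55677198 0.04623575 0.1419048 ] -85.77544717401315
[0, -0.0003, 0.0003, 0.0167, -0.0, -0.02, 0.07],
[0, -0.0003, 0.0003, 0.0167, -0.0, -0.02, 0.07],
[0, -0.0003, 0.0003, 0.0167, -0.0, -0.02, 0.07],
[0, -0.0003, 0.0003, 0.0167, -0.0, -0.02, 0.07],
[0, -0.0, -0.0, 0.003, 0.0, 0.0, -0.0],
[0, -0.0, -0.0, 0.003, 0.0, 0.0, -0.0],
[0, -0.0, -0.0, 0.003, 0.0, 0.0, -0.0],
[0, -0.0, -0.0, 0.003, 0.0, 0.0, -0.0],
```

View pics/over.png

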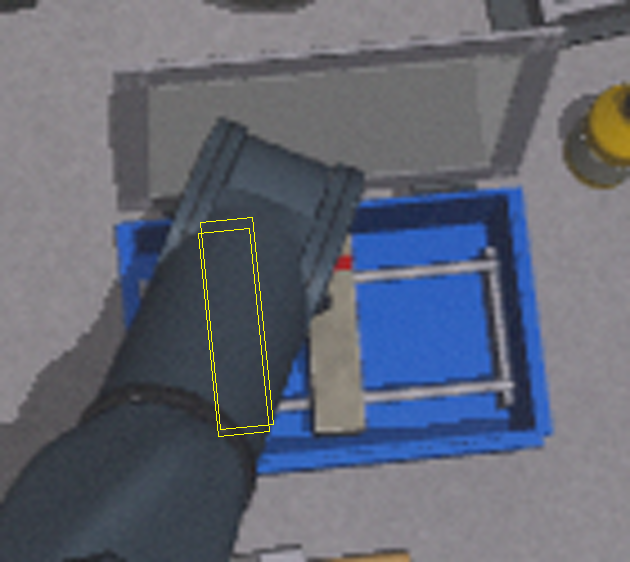

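The arm hides the prism in the top view, so I'll rely on the measured tool pose and lower gently.

Request:
step_arm([
  [[0,-0.001,0.001,0.0167,0,0,0.3],[0,0,0,0.0167,0,0,0],[0,0,0,0.0167,0,0,0],[0,0,0,0.0167,0,0,0],[0,0,0,0.004,0,0,0],[0,0,0,0.003,0,0,0],[0,0,0,0.002,0,0,0],[0,0,0,0,0,0,0]],
])

```text
t: 7.6
position: [0.5554, 0.0452, 0.0654]
tcp_rot: [-3.14, -0.108, -0.001]
force: [-0.0, 0.5, -5.0]
gripper_width: 0.457
grasp_force: 61.8
```

Request:
step_arm([
  [[0,0,0,0.001,0,0,0],[0,0,0,0.001,0,0,0],[0,0,0,0.0007,0,0,0],[0,0,0,0.0007,0,0,0],[0,0,0,0.0005,0,0,0],[0,0,0,0.0003,0,0,0],[0,0,0,0,0,0,0],[0,0,0,0,0,0,0]],
])

```text
t: 8.6
position: [0.5552, 0.0451, 0.0612]
tcp_rot: [-3.14, -0.107, -0.0]
force: [-3.9, 0.9, 6.2]
gripper_width: 0.457
grasp_force: 63.0
```

Contact is gentle: the vertical force went from −5 to +6 N. Release and rise.

Request:
step_arm([
  [[0.6,0,0,0,0,0,0],[0.78,0,0,0,0,0,0],[0.78,0,0,0,0,0,0],[0.78,0,0,-0.01,0,0,0],[0.78,0,0,-0.03,0,0,0],[0.78,0,0,-0.05,0,0,0],[0.78,0,0,-0.05,0,0,0],[0.78,0,0,-0.03,0,0,0]],
])

```text
t: 9.6
position: [0.5557, 0.0446, 0.234]
tcp_rot: [-3.14, -0.106, -0.004]
force: [0.8, -0.1, -1.4]
gripper_width: 0.782
grasp_force: 0.0
```

Run:
```python
from h import *
psi=np.degrees(2.045)-270; xy=(.4135,-.3745); print(psi,read_state()["position"])
plan(.78,[((*xy,.2),psi,10),((*xy,.06),psi,4),((*xy,.008),psi,4)])
```

```text
-152.83013089574666 [0.55572432 0.0446132  0.23402542]
[0.78, -0.017, 0.0409, 0.0034, -0.01, -0.01, 6.67],
[0.78, -0.0122, 0.0426, 0.0034, -0.01, -0.01, 6.67],
[0.78, -0.0072, 0.0437, 0.0034, -0.01, -0.01, 6.67],
[0.78, -0.002, 0.0442, 0.0034, -0.01, -0.01, 6.67],
[0.78, 0.0031, 0.0441, 0.0034, -0.01, -0.01, 6.67],
[0.78, 0.0082, 0.0435, 0.0034, -0.01, -0.01, 6.67],
[0.78, 0.0132, 0.0422, 0.0034, -0.01, -0.01, 6.67],
[0.78, 0.018, 0.0404, 0.0034, -0.01, -0.01, 6.67],
[0.78, 0.0226, 0.038, 0.0034, -0.01, -0.01, 6.67],
[0.78, 0.0269, 0.0352, 0.0034, -0.01, -0.01, 6.67],
[0.78, -0.0, 0.0, 0.035, 0.0, -0.0, -0.0],
[0.78, -0.0, 0.0, 0.035, 0.0, -0.0, -0.0],
[0.78, -0.0, 0.0, 0.035, 0.0, -0.0, -0.0],
[0.78, -0.0, 0.0, 0.035, 0.0, -0.0, -0.0],
[0.78, -0.0, 0.0, 0.013, 0.0, -0.0, -0.0],
[0.78, -0.0, 0.0, 0.013, 0.0, -0.0, -0.0],
[0.78, -0.0, 0.0, 0.013, 0.0, -0.0, -0.0],
[0.78, -0.0, 0.0, 0.013, 0.0, -0.0, -0.0],
```

Request:
step_arm([
  [[0.78,-0.017,0.041,0.0034,0,0,6.67],[0.78,-0.0122,0.0426,0.0034,0,0,6.67],[0.78,-0.0072,0.0437,0.0034,0,0,6.67],[0.78,-0.002,0.0442,0.0034,0,0,6.67],[0.78,0.003,0.0441,0.0034,0,0,6.67],[0.78,0.008,0.0435,0.0034,0,0,6.67],[0.78,0.0132,0.0422,0.0034,0,0,6.67],[0.78,0.018,0.0404,0.0034,0,0,6.67]],
])

```text
t: 10.6
position: [0.4408, -0.2914, 0.2043]
tcp_rot: [-2.851, 1.319, -0.001]
force: [0.7, -0.3, -0.3]
gripper_width: 0.782
grasp_force: 0.0
```

Run:
```python
from h import *
im=snapshot("top"); 
for d in outline_of("prism_a","top"):
    q=d["point"]
    if 290<q[0]<400 and q[1]>150:
        w=ray(q,"top",.095); x,e=fit([("top",d["region"].astype(float))],.16,.04,.055,.095,[w[0],w[1],.06])
        c,s=np.cos(T[2]),np.sin(T[2]);v=x[:2]-T[:2]; print(q,x,e,"tank frame",c*v[0]+s*v[1],-s*v[0]+c*v[1],x[2]-T[2])
    elif q[0]>400 and q[1]>200: print("B",fit([("top",d["region"].astype(float))],.16,.04,0,.04,[.413,-.373,2.03]))
cv2.imwrite("pics/after1.png",cv2.resize(im[110:260,280:480],None,fx=4,fy=4,interpolation=cv2.INTER_CUBIC))
psi=np.degrees(2.045)-270; xy=(.4138,-.3755); print(read_state()["position"])
plan(.78,[((*xy,.12),psi,4),((*xy,.06),psi,2),((*xy,.008),psi,4)])
```

```text
[329.3, 187.7] [0.55088574 0.04535192 0.07556176] 0.07500710429099171 tank frame -0.0007413017525259163 0.08570431968424373 0.00696175508703728
[353.9, 180.6] [ 0.55904303 -0.03720071  0.04185282] 0.08113565128653688 tank frame 0.0017381328599817808 0.002786701753156855 -0.026747175166815074
[ 0.43867781 -0.29481076  0.20473428]
[0.78, 0.0114, 0.0177, 0.0212, 0.02, -0.04, 3.21],
[0.78, 0.0124, 0.017, 0.0212, 0.02, -0.04, 3.21],
[0.78, 0.0133, 0.0163, 0.0212, 0.02, -0.04, 3.21],
[0.78, 0.0142, 0.0156, 0.0212, 0.02, -0.04, 3.21],
[0.78, -0.0, -0.0, 0.03, -0.0, -0.0, 0.0],
[0.78, -0.0, -0.0, 0.03, -0.0, -0.0, 0.0],
[0.78, -0.0, -0.0, 0.013, -0.0, 0.0, 0.0],
[0.78, -0.0, -0.0, 0.013, -0.0, 0.0, 0.0],
[0.78, -0.0, -0.0, 0.013, -0.0, 0.0, 0.0],
[0.78, -0.0, -0.0, 0.013, -0.0, 0.0, 0.0],
```

View pics/after1.png

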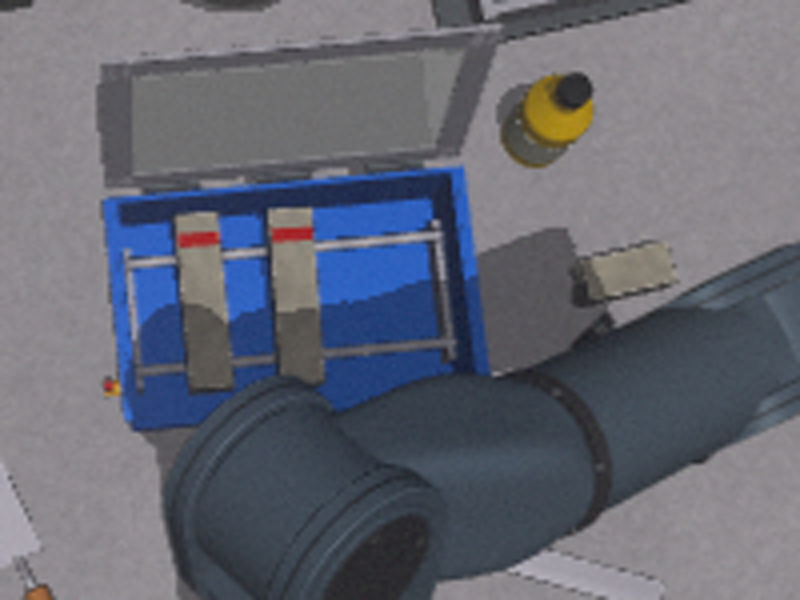

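The view shows prism_a on both rods, stripe up at (199,238), beside prism_c at (293,232). The fit gives A at tank x −1 mm, y +86 mm. For A the scene-camera estimate was the accurate one, so I'll use that for B: (0.414, −0.3775).

Run:
```python
from h import *
psi=np.degrees(2.05)-270; xy=(.4143,-.3775); print(read_state()["position"])
plan(.78,[((*xy,.12),psi,4),((*xy,.02),psi,4)])
```

```text
[ 0.43867781 -0.29481076  0.20473428]
[0.78, 0.0119, 0.0179, 0.0212, 0.02, -0.04, 3.14],
[0.78, 0.0128, 0.0172, 0.0212, 0.02, -0.04, 3.14],
[0.78, 0.0138, 0.0165, 0.0212, 0.02, -0.04, 3.14],
[0.78, 0.0147, 0.0158, 0.0212, 0.02, -0.04, 3.14],
[0.78, -0.0, 0.0, 0.025, 0.0, 0.0, 0.0],
[0.78, -0.0, 0.0, 0.025, 0.0, 0.0, 0.0],
[0.78, -0.0, 0.0, 0.025, 0.0, 0.0, 0.0],
[0.78, -0.0, 0.0, 0.025, 0.0, 0.0, 0.0],
```

Request:
step_arm([
  [[0.78,0.012,0.018,0.0212,0,0,3.14],[0.78,0.013,0.0172,0.0212,0,0,3.14],[0.78,0.0138,0.0165,0.0212,0,0,3.14],[0.78,0.0147,0.0158,0.0212,0,0,3.14],[0.78,0,0,0.02,0,0,0],[0.78,0,0,0.01,0,0,0],[0.78,0,0,0,0,0,0],[0.78,0,0,0,0,0,0]],
])

```text
t: 11.7
position: [0.4184, -0.3729, 0.0896]
tcp_rot: [-2.694, 1.616, -0.001]
force: [0.1, 0.0, -0.4]
gripper_width: 0.781
grasp_force: 0.0
```

Run:
```python
from h import *
p,R=pose(); print(p,np.degrees(np.arctan2(R[1,1],R[0,1])))
psi=np.degrees(2.05)-270; xy=(.4143,-.3775)
plan(.78,[((*xy,.0065),psi,4)])
```

```text
[ 0.41841754 -0.3728678   0.08955895] -151.92984530703617
[0.78, 0.0005, 0.0015, 0.0208, -0.01, -0.01, 0.15],
[0.78, 0.0005, 0.0015, 0.0208, -0.01, -0.01, 0.15],
[0.78, 0.0005, 0.0015, 0.0208, -0.01, -0.01, 0.15],
[0.78, 0.0005, 0.0015, 0.0208, -0.01, -0.01, 0.15],
```

Request:
step_arm([
  [[0.78,0.0005,0.0015,0.02,0,0,0.15],[0.78,0.0005,0.0015,0.02,0,0,0.15],[0.78,0.0005,0.0015,0.02,0,0,0.15],[0.78,0.0005,0.0015,0.012,0,0,0.15],[0.78,0,0,0.011,0,0,0],[0.78,0,0,0,0,0,0],[0.78,0,0,0,0,0,0],[0.78,0,0,0,0,0,0]],
])

```text
t: 12.7
position: [0.4138, -0.378, 0.0064]
tcp_rot: [2.684, -1.632, 0.001]
force: [1.0, -0.6, 0.2]
gripper_width: 0.78
grasp_force: 0.0
```

Request:
step_arm([
  [[0.4,0,0,0,0,0,0],[0,0,0,0,0,0,0],[0,0,0,0,0,0,0],[0,0,0,-0.02,0,0,0],[0,0,0,-0.04,0,0,0],[0,0,0,-0.05,0,0,0],[0,0,0,-0.05,0,0,0],[0,0,0,-0.03,0,0,0]],
], force=60)

```text
t: 13.7
position: [0.4129, -0.3781, 0.1991]
tcp_rot: [2.683, -1.633, 0.003]
force: [0.1, -0.2, -4.9]
gripper_width: 0.458
grasp_force: 61.9
```

Run:
```python
from h import *
snapshot("scene"); p,R=pose(); print(p)
g=proj(p+[0,0,.015],"scene")[0]
for d in outline_of("prism_a","scene"):
    q=np.array(d["point"])
    if np.hypot(*(q-g))<20:
        m=cv2.morphologyEx(d["region"].astype(np.uint8),cv2.MORPH_CLOSE,np.ones((9,9))).astype(float)
        x,e=fit([("scene",m)],.16,.04,p[2]-.0064,p[2]+.0336,[p[0],p[1],2.05]); print("held",x,e,"along",(x[:2]-p[:2])@[np.cos(x[2]),np.sin(x[2])],"across",(x[:2]-p[:2])@[-np.sin(x[2]),np.cos(x[2])])
plan(0,[((*tank(0,-.085),.20),-86.07,8)])
```

```text
[ 0.41344527 -0.37940152  0.20192365]
held [ 0.41691042 -0.37646628  1.999708  ] 0.4330498932246167 along 0.0012282745102512233 across -0.004371992943629062
[0, -0.0196, -0.0312, -0.0001, 0.01, -0.04, -8.32],
[0, -0.0149, -0.0337, -0.0001, 0.01, -0.04, -8.32],
[0, -0.0099, -0.0355, -0.0001, 0.01, -0.04, -8.32],
[0, -0.0046, -0.0366, -0.0001, 0.01, -0.04, -8.32],
[0, 0.0007, -0.0369, -0.0001, 0.01, -0.04, -8.32],
[0, 0.0061, -0.0364, -0.0, 0.01, -0.04, -8.32],
[0, 0.0113, -0.0351, -0.0, 0.01, -0.04, -8.32],
[0, 0.0162, -0.0331, -0.0001, 0.01, -0.04, -8.32],
```

Request:
step_arm([
  [[0,-0.0196,-0.0312,0,0,0,-8.32],[0,-0.015,-0.0337,0,0,0,-8.32],[0,-0.01,-0.0355,0,0,0,-8.32],[0,-0.0046,-0.0366,0,0,0,-8.32],[0,0.0007,-0.037,0,0,0,-8.32],[0,0.006,-0.0364,0,0,0,-8.32],[0,0.0113,-0.035,0,0,0,-8.32],[0,0.0162,-0.0331,0,0,0,-8.32]],
])

```text
t: 14.8
position: [0.5623, -0.1219, 0.1948]
tcp_rot: [-3.139, -0.116, 0.004]
force: [0.6, 0.0, -4.5]
gripper_width: 0.46
grasp_force: 62.0
```

Run:
```python
from h import *
im=snapshot("scene"); im=snapshot("scene"); p,R=pose(); a=np.arctan2(R[1,1],R[0,1]); print(p,np.degrees(a))
g=proj(p+[0,0,.015],"scene")[0]; print(g)
for d in outline_of("prism_a","scene"):
    q=np.array(d["point"])
    if np.hypot(*(q-g))<25:
        m=cv2.morphologyEx(d["region"].astype(np.uint8),cv2.MORPH_CLOSE,np.ones((9,9))).astype(float)
        x,e=fit([("scene",m)],.16,.04,p[2]-.0064,p[2]+.0336,[p[0],p[1],a+np.pi/2]); print("held",q,x,e)
        x,e=fit([("scene",d["region"].astype(float))],.16,.04,p[2]-.0064,p[2]+.0336,[p[0],p[1],a+np.pi/2]); print("held raw",x,e,x[:2]-p[:2])
cv2.imwrite("pics/b.png",cv2.resize(im[100:250,200:340],None,fx=4,fy=4))
plan(0,[((*tank(0,-.085),.14),-86.07,3)])
```

```text
[ 0.56412155 -0.11802965  0.19418937] -85.46732564920225
[253.23000594 183.18414544]
held [253.5 178.8] [ 0.47966061 -0.13403204  0.16138229] 1.9900080580177273
held raw [ 0.47966061 -0.13403204  0.16138229] 1.9900080580177273 [-0.08446093 -0.01600239]
[0, 0.0001, 0.0015, 0.0181, -0.03, 0.04, 0.09],
[0, 0.0001, 0.0015, 0.0181, -0.03, 0.04, 0.09],
[0, 0.0001, 0.0015, 0.0181, -0.03, 0.04, 0.09],
```

View pics/b.png

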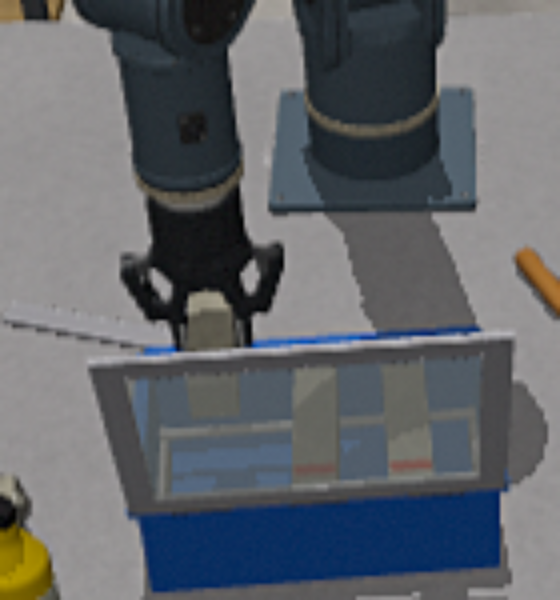

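The view shows prism_b level in the fingers over the tank, with the far end's lower edge near crop (214,416), seen through the lid. I'll turn that edge into the lengthwise offset.

Run:
```python
from h import *
im=cv2.imread("pics/b.png"); p,R=pose()
col=im[330:440:4,196:232].mean((1,2)); print([(int(100+y/4),int(v)) for y,v in zip(range(330,440,4),col)])
for r in (202.5,203,203.5,204): print(r,ray((253.5,r),"scene",p[2]-.0064))
print("expected",proj(box(p[0],p[1],.079,.16,.04,p[2]-.0064,p[2]+.0336),"scene")[4:])
```

```text
[(182, 85), (183, 84), (184, 84), (185, 84), (186, 84), (187, 125), (188, 176), (189, 123), (190, 63), (191, 71), (192, 72), (193, 83), (194, 97), (195, 97), (196, 94), (197, 93), (198, 93), (199, 93), (200, 93), (201, 93), (202, 93), (203, 94), (204, 90), (205, 89), (206, 102), (207, 111), (208, 103), (209, 94)]
202.5 [ 0.6377989  -0.11294561  0.18805207]
203 [ 0.64022228 -0.11273632  0.18805207]
203.5 [ 0.64263999 -0.11252752  0.18805207]
204 [ 0.64505206 -0.11231921  0.18805207]
expected [[246.89541711 203.93334432]
 [245.49548026 195.00679559]
 [259.03319164 203.0511702 ]
 [257.85402462 194.12540258]]
```

The observed end edge (row ≈203.5) matches the expected 203.5, so B is held centrally. Lower it at tank (0, −85 mm).

Request:
step_arm([
  [[0,0,0.0015,0.018,0,0,0.1],[0,0,0.0015,0.018,0,0,0.1],[0,0,0.0015,0.018,0,0,0.1],[0,0,0,0.02,0,0,0],[0,0,0,0.02,0,0,0],[0,0,0,0.02,0,0,0],[0,0,0,0,0,0,0],[0,0,0,0,0,0,0]],
])

```text
t: 15.95
position: [0.5631, -0.1284, 0.082]
tcp_rot: [3.14, 0.099, -0.0]
force: [0.1, 0.4, -3.7]
gripper_width: 0.463
grasp_force: 61.8
```

Run:
```python
from h import *
p,R=pose(); print(p,np.degrees(np.arctan2(R[1,1],R[0,1])),tank(0,-.085))
plan(0,[((*tank(0,-.085),.0655),-86.07,3)])
```

```text
[ 0.56308033 -0.128378    0.08203089] -86.38531404641934 [ 0.56332643 -0.12490008]
[0, 0.0002, -0.0012, 0.0055, 0.01, 0.0, -0.11],
[0, 0.0002, -0.0012, 0.0055, 0.01, 0.0, -0.11],
[0, 0.0002, -0.0012, 0.0055, 0.01, 0.0, -0.11],
```

Request:
step_arm([
  [[0,0,-0.0012,0.006,0,0,-0.1],[0,0,-0.0012,0.006,0,0,-0.1],[0,0,-0.0012,0.004,0,0,-0.1],[0,0,0,0.001,0,0,0],[0,0,0,0.0008,0,0,0],[0,0,0,0.0008,0,0,0],[0,0,0,0,0,0,0],[0,0,0,0,0,0,0]],
])

```text
t: 16.95
position: [0.5629, -0.1242, 0.0634]
tcp_rot: [3.14, 0.109, 0.0]
force: [-0.4, -1.0, -5.0]
gripper_width: 0.462
grasp_force: 61.9
```

Request:
step_arm([
  [[0,0,0,0.0007,0,0,0],[0,0,0,0.0007,0,0,0],[0,0,0,0.0005,0,0,0],[0,0,0,0.0003,0,0,0],[0,0,0,0.0002,0,0,0],[0,0,0,0.0002,0,0,0],[0,0,0,0,0,0,0],[0,0,0,0,0,0,0]],
])

```text
t: 17.95
position: [0.5629, -0.1242, 0.0614]
tcp_rot: [-3.139, -0.108, -0.001]
force: [-3.2, 2.1, 6.1]
gripper_width: 0.46
grasp_force: 63.5
```

Request:
step_arm([
  [[0.6,0,0,0,0,0,0],[0.78,0,0,0,0,0,0],[0.78,0,0,0,0,0,0],[0.78,0,0,-0.01,0,0,0],[0.78,0,0,-0.03,0,0,0],[0.7,0,0,-0.055,0,0,0],[0.3,0,0,-0.055,0,0,0],[0,0,0,-0.055,0,0,0]],
])

```text
t: 18.95
position: [0.5625, -0.1244, 0.2682]
tcp_rot: [3.139, 0.108, 0.0]
force: [1.7, 0.4, -1.2]
gripper_width: 0.282
grasp_force: 0.0
```

```bash
cat >> h.py <<'E'
def lidpt(th,r,off,y):  # point on lid, off above underside plane
    x=.106-r*np.cos(th)+off*np.sin(th); z=.11+r*np.sin(th)+off*np.cos(th); return np.r_[tank(x,y),z]
E
python3 - <<'E'
from h import *
for th in (1.5,1.6,1.7,1.8,1.9,1.95): print(th,np.round(np.vstack([proj(lidpt(th,.226,0,y),n) for n in("scene","top") for y in(-.159,.159)]),1).tolist(), lidpt(th,.226,6e-3,0).round(3))
print(read_state()["position"])
for n in("scene","top"):
    im=snapshot(n)
    if n=="top":
      for d in outline_of("prism_a","top"):
        q=d["point"]
        if 290<q[0]<400 and q[1]>150:
            w=ray(q,"top",.095); x,e=fit([("top",d["region"].astype(float))],.16,.04,.055,.095,[w[0],w[1],.06])
            c,s=np.cos(T[2]),np.sin(T[2]);v=x[:2]-T[:2]; print(q,round(e,3),"tank frame",c*v[0]+s*v[1],-s*v[0]+c*v[1],x[2]-T[2])
      big=cv2.resize(im[90:240,280:420],None,fx=4,fy=4); 
    else: b2=cv2.resize(im[130:260,210:340],None,fx=4,fy=4)
    d=outline_of("lid",n)
    if d: print(n,d[0]["confidence"],cv2.boxPoints(cv2.minAreaRect(np.argwhere(d[0]["region"])[:,::-1].astype(np.float32))).round(1).tolist())
b2=cv2.copyMakeBorder(b2,0,600-b2.shape[0],0,0,0);big=big[:,:800-b2.shape[1]] if 0 else cv2.resize(big,None,fx=.5,fy=.5,interpolation=cv2.INTER_AREA)
big=cv2.copyMakeBorder(big,0,600-big.shape[0],0,0,0)
cv2.imwrite("pics/both.png",np.hstack([b2,big]))
E
```

```text
1.5 [[222.0, 172.6], [325.1, 166.3], [409.7, 137.0], [308.3, 145.9]] [ 0.653 -0.034  0.336]
1.6 [[221.4, 177.2], [325.8, 170.8], [408.9, 130.0], [307.6, 138.8]] [ 0.676 -0.032  0.336]
1.7 [[221.0, 182.5], [326.5, 175.9], [407.9, 123.2], [306.9, 132.0]] [ 0.698 -0.03   0.333]
1.8 [[220.7, 188.4], [327.2, 181.7], [406.7, 116.8], [306.3, 125.4]] [ 0.72  -0.029  0.329]
1.9 [[220.5, 194.9], [327.9, 188.0], [405.5, 110.8], [305.7, 119.4]] [ 0.742 -0.027  0.322]
1.95 [[220.4, 198.3], [328.3, 191.3], [404.8, 108.0], [305.3, 116.5]] [ 0.752 -0.027  0.318]
[ 0.56247102 -0.12435335  0.26820855]
scene 0.56 [[221.6999969482422, 188.1999969482422], [326.8999938964844, 180.89999389648438], [329.70001220703125, 221.1999969482422], [224.5, 228.5]]
[328.7, 186.4] 0.108 tank frame 0.0027409321634509426 0.08565604557181214 -0.007930492600232222
[350.2, 179.7] 0.163 tank frame 0.00405601268839506 0.0030920902132589695 -0.04212000914128085
top 0.89 [[302.6000061035156, 124.0], [401.70001220703125, 113.4000015258789], [405.29998779296875, 146.89999389648438], [306.20001220703125, 157.5]]
```

View pics/both.png

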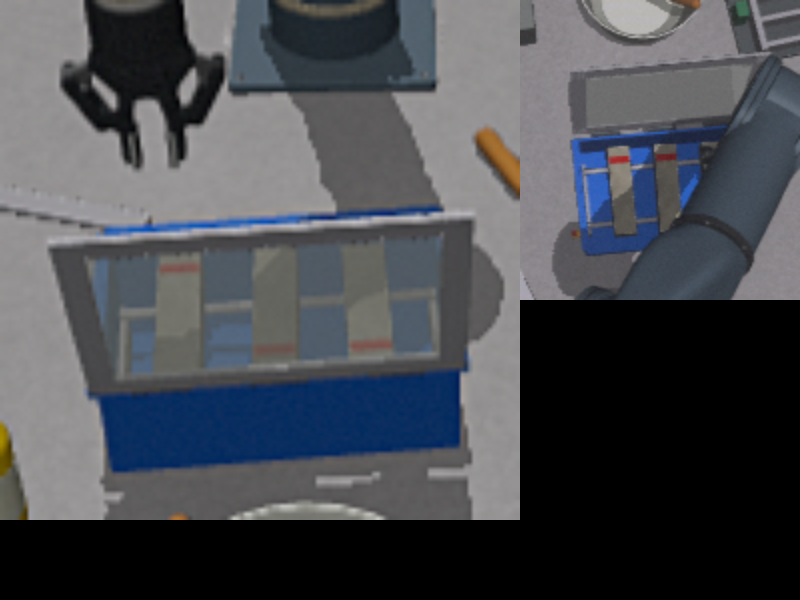

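All three prisms lie on the rods, stripes up, with B at left crop (178,310). The lid fits an angle of about 1.82 rad, its edge at roughly (0.724, −0.03, 0.33). Next I go up over the lid with closed fingers and check what stands behind it.

Run:
```python
from h import *
print("bowl near rim",ray((340,110),"top",.1),"far",ray((340,47),"top",.1), "scene near rim",ray((285,258),"scene",.1))
from scipy.optimize import least_squares
for a,b in (((253,260),(333,81)),((253,260),(368,95))): 
    r=least_squares(lambda X:np.r_[proj(X,"scene")[0]-a,proj(X,"top")[0]-b],[.8,0,.1]);print("spoon",r.x,r.cost)
xy=tank(.106+.056+.07,0)
print(xy); plan(0,[((.60,-.10,.375),-86.07,3),((.78,-.026,.375),-86.07,5)])
```

```text
bowl near rim [0.82745088 0.00264253 0.1       ] far [ 1.07059027 -0.00546765  0.1       ] scene near rim [ 0.80490054 -0.00752498  0.1       ]
spoon [ 0.90073123 -0.04039977  0.20209135] 368.6489909937611
spoon [ 0.86086435 -0.09608643  0.16032524] 0.5227048529741938
[ 0.78895432 -0.02419728]
[0, 0.013, -0.0071, -0.0364, -0.01, -0.01, 0.01],
[0, 0.013, -0.0071, -0.0364, -0.01, -0.01, 0.01],
[0, 0.013, -0.0071, -0.0364, -0.01, -0.01, 0.01],
[0, 0.0369, -0.0123, -0.0, -0.0, -0.0, 0.0],
[0, 0.0369, -0.0123, -0.0, -0.0, -0.0, 0.0],
[0, 0.0369, -0.0123, -0.0, -0.0, -0.0, 0.0],
[0, 0.0369, -0.0123, -0.0, -0.0, -0.0, 0.0],
[0, 0.0369, -0.0123, -0.0, -0.0, -0.0, 0.0],
```

Request:
step_arm([
  [[0,0.005,-0.007,-0.038,0,0,0],[0,0.01,-0.007,-0.038,0,0,0],[0,0.013,-0.007,-0.038,0,0,0],[0,0.038,-0.0123,0,0,0,0],[0,0.038,-0.0123,0,0,0,0],[0,0.038,-0.0123,0,0,0,0],[0,0.038,-0.0123,0,0,0,0],[0,0.038,-0.0123,0,0,0,0]],
])

```text
t: 20.2
position: [0.7755, -0.026, 0.3777]
tcp_rot: [-3.139, -0.109, 0.004]
force: [0.5, -0.0, 1.2]
gripper_width: -0.002
grasp_force: 0.0
```

Run:
```python
from h import *
p,R=pose(); print(p,R.round(3),read_state()["q"])
im=snapshot("top")
for d in outline_of("prism_a","top"):
        q=d["point"]
        if 290<q[0]<420 and q[1]>150:
            w=ray(q,"top",.095); x,e=fit([("top",d["region"].astype(float))],.16,.04,.055,.095,[w[0],w[1],.06])
            c,s=np.cos(T[2]),np.sin(T[2]);v=x[:2]-T[:2]; print(q,round(e,3),"tank frame",c*v[0]+s*v[1],-s*v[0]+c*v[1],x[2]-T[2])
```

```text
[ 0.77550268 -0.02598719  0.37768688] [[ 0.998  0.069 -0.003]
 [ 0.069 -0.998  0.001]
 [-0.003 -0.001 -1.   ]] [-0.2715655   0.79926651  0.77375334  0.79775751 -0.52880656  1.69382402
 -1.24519065]
[374.6, 180.5] 0.113 tank frame -0.0015757676204831844 -0.08379875327903277 -0.004861697495413347
[355.4, 190.1] 3.213 tank frame -0.0002300104673016066 -0.022411340651592133 -0.399256463631094
```

Prism_b measures at tank (−1.6, −83.8) mm, so all three are good. The arm is behind the lid; now the closing arc.

```bash
cat > arc.py <<'E'
from h import *
import sys
p,R=pose(); print(p)
ux=np.r_[np.cos(T[2]),np.sin(T[2]),0]
def tcp(th,r=.205): return lidpt(th,r,.006,0)+.011*ux
a=[float(v) for v in sys.argv[1].split(",")]
z=float(sys.argv[2]) if len(sys.argv)>2 else 0
plan(0,[(tcp(t)+[0,0,z],-86.07,1) for t in a])
print(tcp(a[0]),tcp(a[-1]))
E
python3 arc.py 1.95,1.85,1.75,1.65,1.55
python3 - <<'E'
from h import *
plan(0,[((.775,-.026,.31),-86.07,2)])
E
```

```text
[ 0.7770343  -0.02415592  0.37465562]
[0, -0.0213, 0.0009, 0.0765, -0.08, 0.28, 0.21],
[0, -0.0192, 0.0, -0.0072, 0.0, -0.0, -0.0],
[0, -0.0198, 0.0, -0.0052, 0.0, -0.0, -0.0],
[0, -0.0202, 0.0, -0.0032, 0.0, 0.0, -0.0],
[0, -0.0205, 0.0, -0.0012, 0.0, 0.0, -0.0],
[ 0.75549404 -0.02649626  0.29821566] [ 0.67595649 -0.03196111  0.31508044]
[0, -0.0009, 0.0009, 0.0323, -0.04, 0.14, 0.11],
[0, -0.001, 0.0009, 0.0323, -0.04, 0.14, 0.11],
```

Request:
step_arm([
  [[0,0,0.001,0.025,0,0,0],[0,0,0,0.025,0,0.2,0.2],[0,0,0,0.025,0,0,0],[0,-0.02,0,0,0,0,0],[0,-0.019,0,-0.007,0,0,0],[0,-0.02,0,-0.005,0,0,0],[0,-0.02,0,-0.003,0,0,0],[0,-0.02,0,-0.001,0,0,0]],
])

```text
t: 21.3
position: [0.6752, -0.0346, 0.3191]
tcp_rot: [3.14, 0.103, 0.004]
force: [4.0, -1.8, -2.8]
gripper_width: -0.003
grasp_force: 2.0
```

```bash
python3 arc.py 1.47,1.38,1.3,1.22,1.14,1.06,0.98,0.9
```

```text
[ 0.67518904 -0.03457581  0.31911673]
[0, -0.0155, -0.0025, 0.0045, 0.02, -0.16, -0.19],
[0, -0.0183, 0.0, 0.0021, -0.0, -0.0, -0.0],
[0, -0.0161, 0.0, 0.0033, 0.0, -0.0, -0.0],
[0, -0.0158, 0.0, 0.0046, -0.0, 0.0, -0.0],
[0, -0.0153, 0.0, 0.0058, 0.0, 0.0, -0.0],
[0, -0.0148, 0.0, 0.007, 0.0, 0.0, -0.0],
[0, -0.0142, 0.0, 0.0082, 0.0, 0.0, -0.0],
[0, -0.0135, 0.0, 0.0093, 0.0, 0.0, -0.0],
[ 0.65960056 -0.03308489  0.31456325] [ 0.5517834  -0.04049278  0.27431168]
```

Contact shows about 4 N, as expected from the hinge friction. Continuing the arc.

Request:
step_arm([
  [[0,-0.0155,-0.001,0.0045,0,0,0],[0,-0.018,0,0.002,0,0,0],[0,-0.016,0,0.0033,0,0,0],[0,-0.0158,0,0.0046,0,0,0],[0,-0.0153,0,0.0058,0,0,0],[0,-0.0148,0,0.007,0,0,0],[0,-0.0142,0,0.0082,0,0,0],[0,-0.0135,0,0.0093,0,0,0]],
])

```text
t: 22.3
position: [0.5523, -0.042, 0.2746]
tcp_rot: [3.139, 0.102, 0.005]
force: [1.1, -0.7, 2.9]
gripper_width: 0.001
grasp_force: 1.4
```

```bash
python3 arc.py 0.83,0.76,0.69,0.62,0.55,0.48,0.41,0.34
```

```text
[ 0.55231035 -0.04203653  0.27462944]
[0, -0.0116, -0.0015, 0.0093, 0.04, -0.19, -0.2],
[0, -0.0105, 0.0, 0.0097, 0.0, 0.0, 0.0],
[0, -0.0098, 0.0, 0.0105, 0.0, 0.0, 0.0],
[0, -0.0091, 0.0, 0.0111, 0.0, 0.0, 0.0],
[0, -0.0083, 0.0, 0.0117, 0.0, 0.0, 0.0],
[0, -0.0074, 0.0, 0.0123, 0.0, 0.0, 0.0],
[0, -0.0066, 0.0, 0.0128, 0.0, 0.0, 0.0],
[0, -0.0056, 0.0, 0.0132, 0.0, 0.0, 0.0],
[ 0.54061786 -0.04125993  0.26532519] [ 0.48341089 -0.0451905   0.18402138]
```

Request:
step_arm([
  [[0,-0.0115,-0.001,0.0093,0,0,0],[0,-0.0105,0,0.0097,0,0,0],[0,-0.0098,0,0.0105,0,0,0],[0,-0.009,0,0.0111,0,0,0],[0,-0.0083,0,0.0117,0,0,0],[0,-0.0074,0,0.0123,0,0,0],[0,-0.0066,0,0.0128,0,0,0],[0,-0.0056,0,0.0132,0,0,0]],
])

```text
t: 23.3
position: [0.4844, -0.0448, 0.1834]
tcp_rot: [-3.14, -0.103, -0.005]
force: [0.9, 0.0, 0.8]
gripper_width: -0.001
grasp_force: 0.9
```

```bash
python3 arc.py 0.29,0.24,0.19,0.14,0.1,0.06,0.03,0.01
```

```text
[ 0.48441739 -0.04477394  0.18344119]
[0, -0.0045, 0.0004, 0.0091, -0.0, -0.18, -0.16],
[0, -0.003, 0.0, 0.0098, -0.0, -0.0, 0.0],
[0, -0.0025, 0.0, 0.0099, 0.0, 0.0, 0.0],
[0, -0.002, 0.0, 0.0101, 0.0, 0.0, 0.0],
[0, -0.0012, 0.0, 0.0081, 0.0, 0.0, 0.0],
[0, -0.0009, 0.0, 0.0082, 0.0, 0.0, 0.0],
[0, -0.0005, 0.0, 0.0061, 0.0, 0.0, 0.0],
[0, -0.0002, 0.0, 0.0041, 0.0, 0.0, 0.0],
[ 0.47995853 -0.0454277   0.17436967] [ 0.46977706 -0.04612725  0.11804967]
```

Request:
step_arm([
  [[0,-0.0045,0,0.0091,0,0,0],[0,-0.003,0,0.0098,0,0,0],[0,-0.0025,0,0.0099,0,0,0],[0,-0.002,0,0.01,0,0,0],[0,-0.001,0,0.008,0,0,0],[0,-0.001,0,0.0075,0,0,0],[0,-0.0005,0,0.005,0,0,0],[0,0,0,0.003,0,0,0]],
])

```text
t: 24.3
position: [0.4704, -0.0458, 0.1218]
tcp_rot: [-3.14, -0.103, -0.005]
force: [1.5, -0.3, 1.0]
gripper_width: -0.002
grasp_force: 1.4
```

Request:
step_arm([
  [[0,0,0,0.002,0,0,0],[0,0,0,0.0015,0,0,0],[0,0,0,0.001,0,0,0],[0,0,0,0.001,0,0,0],[0,0,0,0.0005,0,0,0],[0,0,0,0.0005,0,0,0],[0,0,0,0,0,0,0],[0,0,0,0,0,0,0]],
])

```text
t: 25.3
position: [0.4707, -0.0457, 0.1155]
tcp_rot: [-3.14, -0.103, -0.005]
force: [0.1, -0.5, 0.1]
gripper_width: -0.002
grasp_force: 0.0
```

Request:
step_arm([
  [[0,0,0,0.0007,0,0,0],[0,0,0,0.0007,0,0,0],[0,0,0,0.0005,0,0,0],[0,0,0,0.0005,0,0,0],[0,0,0,0,0,0,0],[0,0,0,0,0,0,0],[0,0,0,0,0,0,0],[0,0,0,0,0,0,0]],
])

```text
t: 26.3
position: [0.4708, -0.0457, 0.1148]
tcp_rot: [-3.138, -0.102, -0.008]
force: [-8.5, 4.2, 35.6]
gripper_width: -0.0
grasp_force: 17.4
```

Firm resistance at rim height (35 N) says the lid is shut. Lift straight off, clear the tank and check.

Request:
step_arm([
  [[0,0,0,-0.002,0,0,0],[0,0,0,-0.01,0,0,0],[0,0,0,-0.03,0,0,0],[0,0,0,-0.05,0,0,0],[0,0,-0.04,-0.02,0,0,0],[0,0,-0.06,0,0,0,0],[0,0,-0.06,0,0,0,0],[0,0,-0.06,0,0,0,0]],
])

```text
t: 27.3
position: [0.4555, 0.1756, 0.2257]
tcp_rot: [-3.14, -0.103, -0.007]
force: [1.3, 0.7, 0.4]
gripper_width: -0.004
grasp_force: 0.0
```

Run:
```python
from h import *
s=read_state();print(s["t"],s["position"],s["force"])
a=snapshot("scene");b=snapshot("top")
for d in outline_of("prism_a","top"):
    q=d["point"]
    if 290<q[0]<420 and q[1]>150: print(q,d["confidence"])
A=cv2.resize(a[150:270,205:345],(560,480));B=cv2.resize(b[100:240,290:420],(240,258))
for n,I,o,k in(("scene",A,(205,150),4),):
    for th,c in((0,(0,255,0)),(.035,(0,0,255))):
        P=np.vstack([lidpt(th,.226,.006,y) for y in(-.159,.159)]);q=np.round((proj(P,n)-o+.5)*k).astype(int);cv2.line(I,tuple(map(int,q[0])),tuple(map(int,q[1])),c,1)
B=cv2.copyMakeBorder(B,0,480-258,0,0,0)
cv2.imwrite("pics/end.png",np.hstack([A,B]))
```

```text
27.3 [0.45554527 0.17563576 0.22573928] [1.27812242 0.70670986 0.35019381]
```

View pics/end.png

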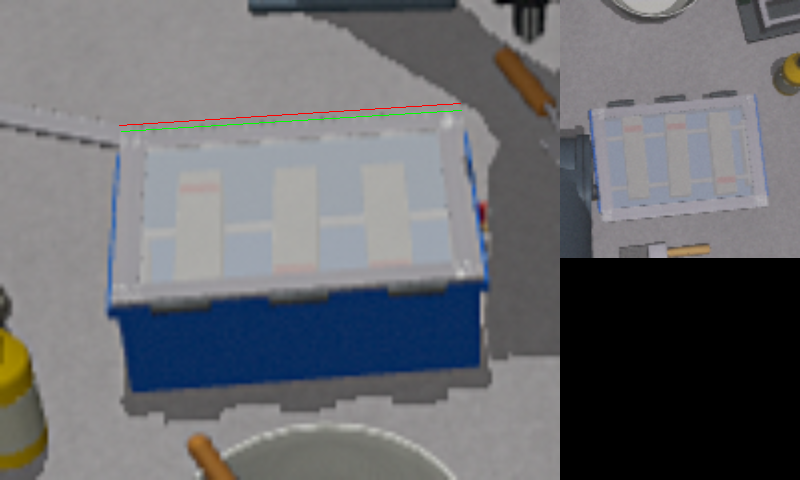

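The lid lies flat: its front edge follows the "shut" line from (120,130) to (462,110). The three prisms show evenly spaced beneath it, and the arm is clear.

```bash
python3 -c "
from rig import *
print(hand_in())"
```

```text
the job is handed in; nothing more can be done
None
```

Both whole prisms are on the rods beside the third, struck face up and about 80 mm or more apart centre to centre, the lid is shut, and the job is handed in at about 27 s; the hand-in gave no verdict.

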